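Set the turner's gauge slide to its mark against the backlash

TASK

The sliding carriage on the green gauge bed has been run past the pointed set mark. By its upright wooden-topped post, draw the carriage back towards the tall end plate until its pointer is some 4 cm short of the pointed mark, then bring it forward again, away from the end plate, until its pointer is level with the mark. Let go there with the play taken up, so that the post rests at the forward end of its slot.

Things in the scene. Friction and masses are not known exactly. Their poses are not given: they have to be found in the camera images.
- post_grip (a point): Middle of the wooden grip of the round upright post (20 mm diameter, grip 90 mm above the table) on the carriage of the 400 x 210 mm green bed. The post reaches 25 mm above this point and 38 mm below it to the carriage's top, a dark steel block 100 mm long, 78 mm wide. It slides level and straight, +y axis = forward, away from the tall end plate (80 mm high). Needs about 5 N; stays where left.
- index_tip (a point): Tip of the small three-cornered pointer on the side of the carriage, 44 mm above the table, half-way along the carriage, 54 mm sideways (+x axis) from the line on which the post runs. +y axis = forward travel. Level with the post (along y) when the post is in the middle of its slot. The carriage travels 120 mm either way from the middle of the bed.
- mark_tip (a point): Tip of the pointed steel set mark fixed on the edge of the bed, 44 mm above the table; +y axis = forward travel. The pointer passes 11 mm beside it and starts 35 to 150 mm forward of it. The square-ended clamp further forward on that edge is not the mark. Mark and clamp are at most 52 mm above the table, clear of the carriage.
- post (a joint): Place of the post in its slot in the carriage, in m: 0 = middle, +0.010 = against the forward end (away from the end plate: play taken up forwards), -0.010 = against the rear end. The post moves freely (about 1 N) through these 20 mm of play before it takes the carriage with it.

How it is judged:
On the way:
1. the carriage is drawn back until its pointer is at least 20 mm short of the set mark (towards the end plate) (y of index_tip in the frame of mark_tip below -0.02 m), for 0.1 s.
At the end, for the whole second after the job is handed in: The carriage pointer is level with the pointed set mark within 10 mm along the travel, the post stands at the forward end of its slot (joint above 0.004 m, so the play is taken up forwards), and it is at rest, let go (y of index_tip in the frame of mark_tip between -0.01 and 0.01 m and value of joint post above 0.004 m and velocity of joint post between -0.01 and 0.01 m/s); the robot touches nothing.
It also fails if it takes over 38 s, if anything falls off the work surface, if the arm or the gripper's body presses on something with over 40 N, if the wrist force passes 120 N, or if a joint passes its speed limit or range.

ROBOT

A 6-joint arm with a two-finger parallel gripper is mounted at the origin on the work surface. World frame = base frame: x ahead of the robot, y to its left, z up, the work surface at z = 0. Lengths are in m, angles in rad, forces in N, time in s.
With the tool pointing down it reaches from about 0.35 to 0.775 m from the base axis. Payload 5.5 kg.
Tool frame: the origin (TCP) lies midway between the tips of the shut fingers; the grasp point (between the pads) lies 19 mm behind it; z points along the fingers, y is the line along which they close (so a half turn about z gives the same grasp; the last joint's range is limited). The gripper opens to 85 mm and grips with 20 to 120 N. Pads are 22 mm wide; open, the fingers measure 114 mm over their backs; the gripper's body (76 mm by 85 mm) begins 54 mm behind the grasp point. The pads swing forward as they close: fully open they stand 13 mm farther back than shut.
Start: joints at [-1.413, 0.313, 0.046, 1.304, 0, 1.431], TCP at [0.169, -0.55, 0.231] pointing down, gripper open.
Joint ranges: [-2.76, 2.76], [-0.86, 1.69], [-1.03, 1.26], [-2.2, 2.34], [-1.47, 1.5], [-3.14, 3.14]. Speed limits (rad/s): [2.57, 2.57, 3.14, 3.14, 3.14, 3.14].

INTERFACE

Orientations are given as a unit quaternion [w, x, y, z].
In Python, from workcell import telemetry, imaging, env gives the robot as it stands. The module is installed in compiled form; this text tells all that it offers.
- The arm moves only by the tool step_arm, never from a script. Its argument "moves" is a list of rows, each a list of 3 entries, a list of its own where there are three numbers: the shift along the tool's x, y, z in mm, then the turn, a rotation vector about the tool's x, y, z in rad, then the finger opening in mm, from 0 to 85.4. A call has 1 to 8 rows; each row is the pose to reach, as a shift and turn from the pose commanded when the call began, along the tool's axes at that moment; what a row does not reach only later rows make up. A row lasts 1/12 s, in which the tool goes at most 41.7 mm and 7.16 degrees, less where a joint would pass 70% of its speed; a pose out of reach is approached as far as the arm can. A call with a gripper value outside its range is refused whole. The fingers move at their own pace and stop on an object; "grip_force" is the grip in N (left out, the last holds). Time passes only in rows, so rows that repeat a pose let the fingers close. It gives the time, the measured TCP pose, the force, the opening and the grip force at its end, in the units of the state.
- telemetry.get_state(): the state, without advancing time (a new reading comes with each control period).
- imaging.read_camera(name): name is "scene" or "top" or "wrist"; returns the picture (420x560x3 uint8, red, green, blue); there is no depth.
- imaging.camera_params(name): a dict with "camera_matrix" (3x3 intrinsics, pixels), "pose" (4x4, takes a point from camera to world coordinates). Camera axes: x right, y up, looking along -z (the intrinsics and any distortion apply to the point x, -y, -z); pixel columns grow to the right and rows downward; lengths in m; the calibration is good to about 2 mm. A picture is of the moment at which its call begins: read the wrist's pose just before it. camera_params takes no time and is no camera call; for the wrist camera it gives the pose at the moment of the call.
- env.hand_in(): hands the job in; it is judged then, once.
The state is a dict: "clock": time; "joint_pos": joint angles; "qvel": joint speeds; "tau": joint torques, N m; "tcp_pos": TCP position; "orientation": TCP orientation; "wrist_force": force on the tool from outside, world axes, zero at the start; "ft_torque": the same for the moment, N m; "finger_gap": finger opening in m; "grip_force": force on a finger pad.
Only numpy, scipy, OpenCV 4.12 (cv2) and the standard library are available. Lean on these libraries where they do the work, as an engineer would, in place of code of your own. Each camera call takes 0.05 s, during which the arm holds its last target. There are 200 camera calls.

## Working session

There is one attempt and no reset: what is moved stays moved. The work goes in short steps, Python scripts to look and compute and a tool call to move; the robot and the scene stay as the last step left them, time stands still between calls to the robot, and variables do not carry over. Pictures are saved under pics/ and viewed, at most 10 in all, crops included, and the job is handed in when it is done.

Besides the shell and the picture viewer there is one more tool, called by a JSON object that holds its "method" and its "body", one argument or row to a line. step_arm: Moves the arm, as the interface text tells. Its arguments: {"type":"object","properties":{"moves":{"type":"array"},"grip_force":{"type":"number"}},"required":["moves"]}

```bash
mkdir -p pics; cat > h.py <<'E'
from workcell import telemetry, imaging, env
import numpy as np, cv2
def snap(n,f):
    p=imaging.camera_params(n); im=imaging.read_camera(n); cv2.imwrite('pics/'+f,im[:,:,::-1]); return im,p
def ray(p,u,v):
    K=np.array(p['camera_matrix']);T=np.array(p['pose'])
    d=np.linalg.solve(K,[u,v,1.]);d=T[:3,:3]@[d[0],-d[1],-d[2]]
    return T[:3,3],d
def onplane(p,u,v,z):
    o,d=ray(p,u,v);return o+d*(z-o[2])/d[2]
def two(p,a,q,b):
    o1,d1=ray(p,*a);o2,d2=ray(q,*b)
    t=np.linalg.lstsq(np.c_[d1,-d2],o2-o1,rcond=None)[0]
    x,y=o1+t[0]*d1,o2+t[1]*d2;return (x+y)/2,np.linalg.norm(x-y)
E
python3 - <<'E'
from h import *
a,p=snap('top','t0.png');b,q=snap('scene','s0.png')
print(telemetry.get_state()); print(p,q)
E
```

```text
{'clock': 0.1, 'joint_pos': array([-1.41258718e+00,  3.13963218e-01,  4.50603262e-02,  1.30356567e+00,
        8.24514066e-06,  1.43116004e+00]), 'qvel': array([ 6.41605895e-04, -2.35705751e-03,  6.11161156e-04, -2.00153501e-04,
        8.75089445e-05, -4.05672972e-04]), 'tau': array([ 2.71560151e-03, -4.81727242e+01,  2.99242562e+01,  1.27678982e-02,
        4.14682603e-06, -9.65969576e-06]), 'tcp_pos': array([ 0.16864092, -0.54923714,  0.23046325]), 'orientation': array([-8.36117091e-04,  9.88931147e-01,  1.48372801e-01, -3.64201842e-06]), 'wrist_force': array([-0.07369251, -0.53188748, -0.01819538]), 'ft_torque': array([-0.00121953, -0.00178344, -0.00890105]), 'grip_force': 0.0, 'finger_gap': 0.0857613333220502}
{'camera_matrix': array([[384.55350904,   0.        , 281.89128034],
       [  0.        , 384.55350904, 214.21892073],
       [  0.        ,   0.        ,   1.        ]]), 'pose': array([[ 0.00184183,  0.98473434, -0.17405427,  0.4879728 ],
       [-0.99982907, -0.00138862, -0.01843637,  0.00283336],
       [-0.01839662,  0.17405847,  0.98456346,  0.7509271 ],
       [ 0.        ,  0.        ,  0.        ,  1.        ]])} {'camera_matrix': array([[454.01259489,   0.        , 281.29061398],
       [  0.        , 454.01259489, 201.83665887],
       [  0.        ,   0.        ,   1.        ]]), 'pose': array([[ 0.49001813, -0.55823495,  0.66951921,  1.0379473 ],
       [ 0.8716425 ,  0.30406235, -0.38442871, -0.24791968],
       [ 0.01102596,  0.77195844,  0.63557737,  0.52198177],
       [ 0.        ,  0.        ,  0.        ,  1.        ]])}
```

View pics/t0.png

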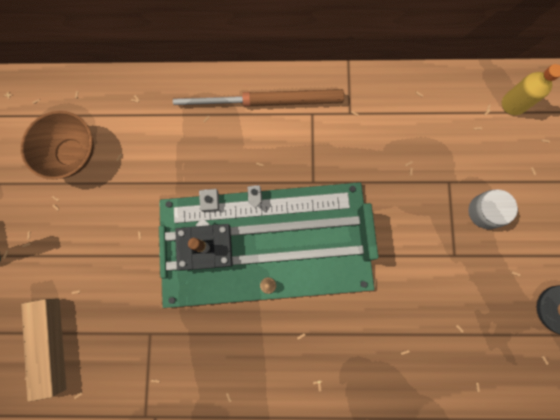

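View pics/s0.png

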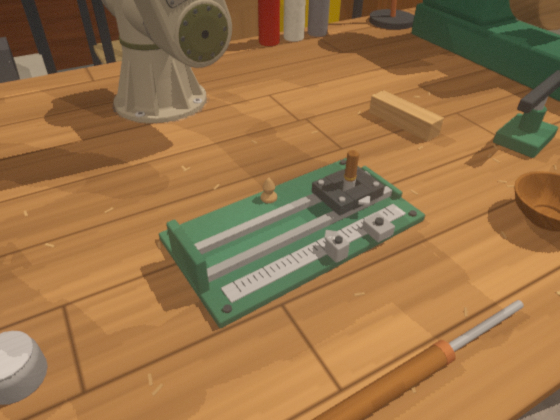

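Top view: the end plate is on the right (col 370), the carriage is around (204,247) with the post top at (194,244). The pointed mark is near (254,195) and the square clamp near (208,199). Forward is roughly world +y. I'll zoom in on both views.

```bash
python3 - <<'E'
from h import *
a=cv2.imread('pics/t0.png')[180:280,155:295];b=cv2.imread('pics/s0.png')[140:270,290:430]
cv2.imwrite('pics/z.png',np.hstack([cv2.resize(a,(400,286),interpolation=2) if 0 else cv2.resize(a,(420,300),interpolation=2),cv2.resize(b,(323,300),interpolation=2)]))
im=cv2.imread('pics/t0.png');p=imaging.camera_params('top')
g=(cv2.inRange(cv2.cvtColor(im,cv2.COLOR_BGR2HSV),(60,80,30),(90,255,255)))
c=max(cv2.findContours(cv2.morphologyEx(g,3,np.ones((9,9))),0,2)[0],key=cv2.contourArea)
print(cv2.minAreaRect(c))
# rail direction
for u,v in[(240,231),(358,221),(240,260),(360,250),(163,199),(172,305),(356,185),(372,290)]: print(u,v,onplane(p,u,v,.02))
E
```

```text
((267.04888916015625, 244.37721252441406), (106.48270416259766, 216.00535583496094), 85.15599822998047)
240 231 [0.58458916 0.0968891  0.02      ]
358 221 [ 0.60377862 -0.12946392  0.02      ]
240 260 [0.52922331 0.09573484 0.02      ]
360 250 [ 0.54822489 -0.13143011  0.02      ]
163 199 [0.64773828 0.24910758 0.02      ]
172 305 [0.44575515 0.22093657 0.02      ]
356 185 [ 0.67483562 -0.12788692  0.02      ]
372 290 [ 0.4739937 -0.151164   0.02     ]
```

View pics/z.png

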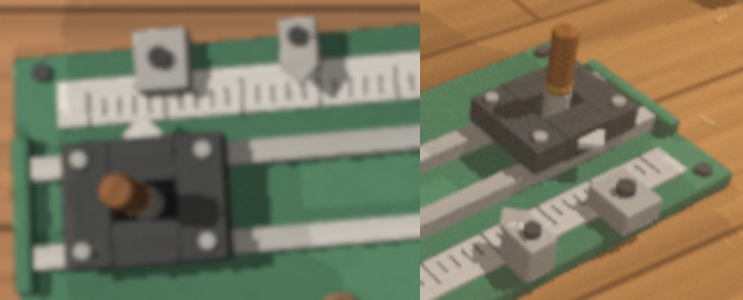

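The zoom shows the pointer tip at about (202,219) and the mark tip at about (255.7,207). The post top is near (193,242), leaning left because of perspective.

```bash
python3 - <<'E'
from h import *
from scipy.spatial.transform import Rotation as R
p=imaging.camera_params('top')
f=np.array([-.0845,.9964,0]);s=np.array([.9964,.0845,0])
i=onplane(p,202,219.3,.044);m=onplane(p,255.7,207.3,.044);t=onplane(p,193,242.3,.115);cc=onplane(p,155+146/3,180+198/3,.052)
for n,x in zip('imtc',(i,m,t,cc)): print(n,x,x@f,x@s)
st=telemetry.get_state();Rm=R.from_quat(st['orientation'],scalar_first=True).as_matrix()
print(Rm); goal=np.array([t[0],t[1],.16]);print('shift mm',Rm.T@(goal-st['tcp_pos'])*1000)
print('f angle in tool',Rm.T@f)
E
```

```text
i [0.60350729 0.16547725 0.044     ] 0.11388516092273616 0.6153174931554634
m [0.6261924 0.0652249 0.044    ] 0.01207683325409196 0.6294496105697506
t [0.55311436 0.16271007 0.115     ] 0.11538614997067555 0.5648721483753324
c [0.55279249 0.15869557 0.052     ] 0.11141330535457404 0.5642122140856989
[[ 9.55971024e-01  2.93460962e-01 -2.55317480e-04]
 [ 2.93460974e-01 -9.55969626e-01  1.65264371e-03]
 [ 2.40910658e-04 -1.65480522e-03 -9.99998602e-01]]
shift mm [ 576.45721055 -567.65535808   71.54158749]
f angle in tool [ 0.21162496 -0.97732559  0.00166827]
```

{"method": "step_arm", "body": {
  "moves": [
    [[230, -225, 20], [0, 0, 0], 85],
    [[230, -225, 20], [0, 0, 0], 85],
    [[230, -225, 20], [0, 0, 0], 85],
    [[230, -225, 20], [0, 0, 0], 85],
    [[230, -225, 20], [0, 0, 0], 85],
    [[230, -225, 20], [0, 0, 0], 85],
    [[230, -225, 20], [0, 0, 0], 85],
    [[230, -225, 20], [0, 0, 0], 85]
  ]
}}

```text
clock: 0.77
tcp_pos: [0.3229, -0.264, 0.2109]
orientation: [-0.001, 0.989, 0.149, -0.0]
wrist_force: [-0.4, 0.3, -0.4]
finger_gap: 0.085
grip_force: 0.0
```

{"method": "step_arm", "body": {
  "moves": [
    [[40, -40, 0], [0, 0, 0], 85],
    [[80, -80, 0], [0, 0, 0], 85],
    [[120, -120, 0], [0, 0, 0], 85],
    [[180, -170, 0], [0, 0, 0], 85],
    [[220, -210, 0], [0, 0, 0], 85],
    [[230, -225, 0], [0, 0, 0], 85],
    [[230, -225, 0], [0, 0, 0], 85],
    [[230, -225, 0], [0, 0, 0], 85]
  ]
}}

```text
clock: 1.43
tcp_pos: [0.4772, 0.0185, 0.211]
orientation: [-0.0, 0.989, 0.149, 0.0]
wrist_force: [0.4, -0.5, 0.5]
finger_gap: 0.0848
grip_force: 0.0
```

```bash
cat > g.py <<'E'
from h import *
from scipy.spatial.transform import Rotation as R
import sys
def rel(goal):
    st=telemetry.get_state();Rm=R.from_quat(st['orientation'],scalar_first=True).as_matrix()
    f=np.array([-.0845,.9964,0]);ft=Rm.T@f
    print(st['clock'],st['tcp_pos'],'along',st['tcp_pos']@f,'shift',(Rm.T@(np.array(goal)-st['tcp_pos'])*1000).round(1),'f',ft.round(4),'yaw needed',np.arctan2(ft[0],-ft[1]),'F',st['wrist_force'].round(1),st['finger_gap'])
if __name__=='__main__': rel([float(x) for x in sys.argv[1:4]])
E
python3 g.py .553 .1627 .16
```

```text
1.4333 [0.47716639 0.01848872 0.2110299 ] along -0.021898399097019915 shift [ 115.  -115.4   51.1] f [ 2.136e-01 -9.769e-01  5.000e-04] yaw needed 0.2152207663116836 F [ 0.4 -0.5  0.5] 0.0847817878479505
```

{"method": "step_arm", "body": {
  "moves": [
    [[29, -29, 10], [0, 0, 0.1], 85],
    [[58, -58, 20], [0, 0, 0.215], 85],
    [[87, -87, 30], [0, 0, 0.215], 85],
    [[115, -115, 45], [0, 0, 0.215], 85],
    [[115, -115, 45], [0, 0, 0.215], 85],
    [[115, -115, 45], [0, 0, 0.215], 85],
    [[115, -115, 45], [0, 0, 0.215], 85]
  ]
}}

```text
clock: 2.02
tcp_pos: [0.5535, 0.1432, 0.1657]
orientation: [-0.006, 0.999, 0.054, -0.001]
wrist_force: [-0.1, 0.6, -0.2]
finger_gap: 0.0852
grip_force: 0.0
```

```bash
python3 g.py .553 .1627 .071; python3 - <<'E'
from h import *
a,p=snap('wrist','w1.png');np.save('w1.npy',p['pose']);print(p['pose'],p['camera_matrix'])
E
```

```text
2.0167 [0.55345872 0.14321068 0.16574111] along 0.0959278636235827 shift [  1.8 -18.3  95. ] f [ 0.0229 -0.9996  0.0118] yaw needed 0.022936525741244433 F [-0.1  0.6 -0.2] 0.08521957313859106
[[ 0.10688066  0.94835872  0.29865075  0.62960543]
 [-0.99419753  0.10561035  0.02043855  0.14908431]
 [-0.01215753 -0.29910232  0.95414359  0.30920786]
 [ 0.          0.          0.          1.        ]] [[301.15859117   0.         281.46790757]
 [  0.         301.15859117 211.39141588]
 [  0.           0.           1.        ]]
```

View pics/w1.png

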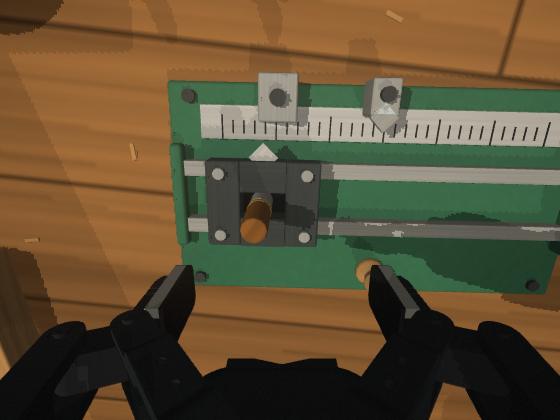

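The wrist view shows the pointer tip at (263,144), the mark tip at (387,133) and the post top at about (254,232).

```bash
python3 - <<'E'
from h import *
p=imaging.camera_params('wrist');p['pose']=np.load('w1.npy')
f=np.array([-.0845,.9964,0]);s=np.array([.9964,.0845,0])
for n,u,v,z in[('i',263,144,.044),('m',387,133,.044),('t',254,232,.115),('r1',190,168,.02),('r2',550,177,.02)]:
    x=onplane(p,u,v,z);print(n,x,x@f,x@s)
E
python3 g.py .553 .1627 .071
```

```text
i [0.60543587 0.16576136 0.044     ] 0.11400529055299748 0.6172631379893507
m [0.62593534 0.06172709 0.044     ] 0.008613334141487612 0.628897909238206
t [0.55186617 0.16220675 0.115     ] 0.11499011219903976 0.5635859240125397
r1 [0.57299741 0.23546005 0.02      ] 0.1861941152407004 0.590830995852102
r2 [ 0.60209274 -0.10994107  0.02      ] -0.16042212050423227 0.5906351892381377
2.0667 [0.55358066 0.14277102 0.1663704 ] along 0.09547947702248952 shift [  1.7 -18.7  95.6] f [ 0.0221 -0.9997  0.0119] yaw needed 0.022066248398386692 F [ 0.6 -0.1  0.7] 0.08507826429282687
```

{"method": "step_arm", "body": {
  "moves": [
    [[1, -19, 0], [0.012, 0, 0.02], 85],
    [[1, -19, 30], [0.012, 0, 0.02], 85],
    [[1, -19, 60], [0.012, 0, 0.02], 85],
    [[1, -19, 93], [0.012, 0, 0.02], 85],
    [[1, -19, 93], [0.012, 0, 0.02], 85],
    [[1, -19, 93], [0.012, 0, 0.02], 85]
  ]
}}

```text
clock: 2.57
tcp_pos: [0.5528, 0.1499, 0.0731]
orientation: [-0.017, 0.998, 0.053, -0.003]
wrist_force: [0.9, 0.2, 0.5]
finger_gap: 0.0851
grip_force: 0.0
```

```bash
python3 g.py .5525 .1625 .073
```

```text
2.5667 [0.55280284 0.14992023 0.0731064 ] along 0.1026686761979046 shift [  1.  -12.5   0.5] f [ 0.0224 -0.9991  0.0351] yaw needed 0.022434658392220294 F [0.9 0.2 0.5] 0.08507536721303659
```

```bash
python3 -c "
from h import *
s=telemetry.get_state();print(s['joint_pos'].round(3),s['qvel'].round(3))"
```

```text
[ 0.106  0.404 -0.226  0.945  0.035  3.141] [ 0.006 -0.033  0.067  0.015 -0.     0.   ]
```

Joint 6 is at its limit. The grasp is the same after a half turn, so I'll lift and turn back the other way.

{"method": "step_arm", "body": {
  "moves": [
    [[0, 0, -35], [0, 0, -0.1], 85],
    [[0, 0, -70], [0, 0, -0.22], 85],
    [[0, 0, -70], [0, 0, -0.34], 85],
    [[0, 0, -70], [0, 0, -0.46], 85],
    [[0, 0, -70], [0, 0, -0.58], 85],
    [[0, 0, -70], [0, 0, -0.7], 85],
    [[0, 0, -70], [0, 0, -0.82], 85],
    [[0, 0, -70], [0, 0, -0.94], 85]
  ]
}}

```text
clock: 3.23
tcp_pos: [0.5563, 0.1482, 0.1473]
orientation: [-0.015, 0.864, 0.503, 0.009]
wrist_force: [0.5, -0.6, -0.6]
finger_gap: 0.0851
grip_force: 0.0
```

{"method": "step_arm", "body": {
  "moves": [
    [[0, 0, 0], [0, 0, -0.12], 85],
    [[0, 0, 0], [0, 0, -0.24], 85],
    [[0, 0, 0], [0, 0, -0.36], 85],
    [[0, 0, 0], [0, 0, -0.48], 85],
    [[0, 0, 0], [0, 0, -0.6], 85],
    [[0, 0, 0], [0, 0, -0.72], 85],
    [[0, 0, 0], [0, 0, -0.84], 85],
    [[0, 0, 0], [0, 0, -0.96], 85]
  ]
}}

```text
clock: 3.9
tcp_pos: [0.5563, 0.1482, 0.1472]
orientation: [-0.009, 0.534, 0.845, 0.015]
wrist_force: [-0.4, -0.4, 0.5]
finger_gap: 0.0851
grip_force: 0.0
```

{"method": "step_arm", "body": {
  "moves": [
    [[0, 0, 0], [0, 0, -0.12], 85],
    [[0, 0, 0], [0, 0, -0.24], 85],
    [[0, 0, 0], [0, 0, -0.36], 85],
    [[0, 0, 0], [0, 0, -0.48], 85],
    [[0, 0, 0], [0, 0, -0.6], 85],
    [[0, 0, 0], [0, 0, -0.72], 85],
    [[0, 0, 0], [0, 0, -0.84], 85],
    [[0, 0, 0], [0, 0, -0.96], 85]
  ]
}}

```text
clock: 4.57
tcp_pos: [0.5563, 0.1482, 0.1472]
orientation: [-0.001, 0.084, 0.996, 0.018]
wrist_force: [-1.2, 0.4, -0.2]
finger_gap: 0.085
grip_force: 0.0
```

{"method": "step_arm", "body": {
  "moves": [
    [[0, 0, 0], [0, 0, -0.12], 85],
    [[0, 0, 0], [0, 0, -0.24], 85],
    [[0, 0, 0], [0, 0, -0.26], 85],
    [[0, 0, 0], [0, 0, -0.26], 85],
    [[0, 0, 0], [0, 0, -0.26], 85]
  ]
}}

```text
clock: 4.98
tcp_pos: [0.5556, 0.1483, 0.1453]
orientation: [-0.0, -0.042, 0.999, 0.017]
wrist_force: [-0.3, 0.9, 0.3]
finger_gap: 0.085
grip_force: 0.0
```

```bash
python3 g.py .5525 .1625 .073;  python3 -c "
from h import *
from scipy.spatial.transform import Rotation as R
s=telemetry.get_state();print(s['joint_pos'].round(3));Rm=R.from_quat(s['orientation'],scalar_first=True).as_matrix()
D=np.c_[[.9964,.0845,0],[-.0845,.9964,0],[0,0,-1]];D[:,0]=np.cross(D[:,1],D[:,2]);print('turn',R.from_matrix(Rm.T@D).as_rotvec())"
```

```text
4.9833 [0.55559403 0.14825776 0.14530265] along 0.1007763392942762 shift [ 2.  11.9 72.8] f [9.000e-04 9.994e-01 3.480e-02] yaw needed 3.1407390444446834 F [-0.3  0.9  0.3] 0.08499927880475366
[ 0.103  0.347 -0.12   1.101  0.035  0.019]
turn [ 0.03480455  0.00125009 -0.00083151]
```

{"method": "step_arm", "body": {
  "moves": [
    [[2, 12, 0], [0.035, 0, 0], 85],
    [[2, 12, 0], [0.035, 0, 0], 85],
    [[2, 12, 36], [0.035, 0, 0], 85],
    [[2, 12, 72], [0.035, 0, 0], 85],
    [[2, 12, 72], [0.035, 0, 0], 85],
    [[2, 12, 72], [0.035, 0, 0], 85]
  ]
}}

```text
clock: 5.48
tcp_pos: [0.5494, 0.1622, 0.0707]
orientation: [-0.003, -0.043, 0.999, -0.0]
wrist_force: [0.1, 0.4, 0.4]
finger_gap: 0.0851
grip_force: 0.0
```

```bash
python3 g.py .5525 .1625 .073; python3 - <<'E'
from h import *
snap('wrist','w2.png')
E
```

```text
5.4833 [0.54944517 0.16219375 0.07067962] along 0.11518173180644337 shift [-3.1  0.  -2.3] f [-1.5e-03  1.0e+00 -5.0e-04] yaw needed -3.1400713238679616 F [0.1 0.4 0.4] 0.08514955393366043
```

View pics/w2.png

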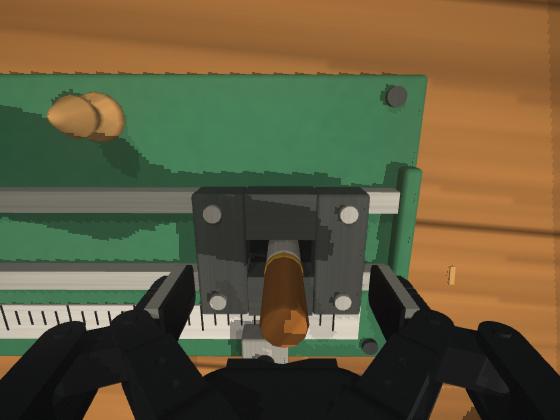

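Post sits between the open fingers, with its top at (285,325). The wooden knob is off to the side at (85,115).

{"method": "step_arm", "body": {
  "moves": [
    [[-3, 0, -2], [0, 0, 0], 10],
    [[-3, 0, -2], [0, 0, 0], 10],
    [[-3, 0, -2], [0, 0, 0], 10],
    [[-3, 0, -2], [0, 0, 0], 10],
    [[-3, 0, -2], [0, 0, 0], 10],
    [[-3, 0, -2], [0, 0, 0], 10],
    [[-3, 0, -2], [0, 0, 0], 10],
    [[-3, 0, -2], [0, 0, 0], 10]
  ],
  "grip_force": 30
}}

```text
clock: 6.2
tcp_pos: [0.5548, 0.1629, 0.0746]
orientation: [-0.0, -0.043, 0.999, -0.0]
wrist_force: [-1.6, -1.2, 5.9]
finger_gap: 0.0192
grip_force: 29.5
```

```bash
python3 g.py .5525 .1625 .073
```

```text
6.2 [0.55481062 0.16293088 0.07462968] along 0.1154628344174842 shift [ 2.3 -0.2  1.6] f [-2.3e-03  1.0e+00 -4.0e-04] yaw needed -3.13925776107637 F [-1.6 -1.2  5.9] 0.019180792323503938
```

{"method": "step_arm", "body": {
  "moves": [
    [[0, -6, 0], [0, 0, 0], 10],
    [[0, -14, 0], [0, 0, 0], 10],
    [[0, -24, 0], [0, 0, 0], 10],
    [[0, -34, 0], [0, 0, 0], 10],
    [[0, -44, 0], [0, 0, 0], 10],
    [[0, -54, 0], [0, 0, 0], 10],
    [[0, -64, 0], [0, 0, 0], 10],
    [[0, -70, 0], [0, 0, 0], 10]
  ]
}}

```text
clock: 6.87
tcp_pos: [0.5606, 0.0938, 0.0746]
orientation: [-0.0, -0.044, 0.999, 0.001]
wrist_force: [-2.3, 5.0, 5.0]
finger_gap: 0.0192
grip_force: 30.0
```

```bash
python3 g.py .5525 .1625 .073
```

```text
6.8667 [0.56063887 0.09377076 0.07463491] along 0.04605920439277725 shift [ 2.1 69.2  1.8] f [-0.0029  1.      0.002 ] yaw needed -3.138656502053361 F [-2.3  5.   5. ] 0.019200180043143774
```

Forces are fine, so I'll draw it back the remaining 84 mm.

{"method": "step_arm", "body": {
  "moves": [
    [[0, -10, 0], [0, 0, 0], 10],
    [[0, -22, 0], [0, 0, 0], 10],
    [[0, -34, 0], [0, 0, 0], 10],
    [[0, -46, 0], [0, 0, 0], 10],
    [[0, -58, 0], [0, 0, 0], 10],
    [[0, -70, 0], [0, 0, 0], 10],
    [[0, -80, 0], [0, 0, 0], 10],
    [[0, -84, 0], [0, 0, 0], 10]
  ]
}}

```text
clock: 7.53
tcp_pos: [0.5677, 0.0096, 0.0746]
orientation: [-0.0, -0.043, 0.999, 0.001]
wrist_force: [-2.1, 3.5, 6.4]
finger_gap: 0.0191
grip_force: 30.1
```

{"method": "step_arm", "body": {
  "moves": [
    [[0, 0, 0], [0, 0, 0], 10],
    [[0, 0, 0], [0, 0, 0], 10],
    [[0, 0, 0], [0, 0, 0], 10]
  ]
}}

```text
clock: 7.78
tcp_pos: [0.5678, 0.0091, 0.0746]
orientation: [-0.001, -0.043, 0.999, -0.001]
wrist_force: [-1.9, -1.0, 5.3]
finger_gap: 0.0192
grip_force: 30.1
```

```bash
python3 g.py .5525 .1625 .073; python3 - <<'E'
from h import *
a,_=snap('top','t2.png');b,_=snap('scene','s2.png')
a=cv2.imread('pics/t2.png')[170:270,200:340];b=cv2.imread('pics/s2.png')[130:280,200:400]
cv2.imwrite('pics/z2.png',np.hstack([cv2.resize(a,(420,300),interpolation=2),cv2.resize(b,(360,300)[::1],interpolation=2)]))
E
```

```text
7.7833 [0.56775313 0.00909747 0.07462694] along -0.038910417690433886 shift [  1.9 154.1   1.5] f [-0.002  1.    -0.001] yaw needed -3.1396194660300254 F [-1.9 -1.   5.3] 0.01916659050164322
```

View pics/z2.png

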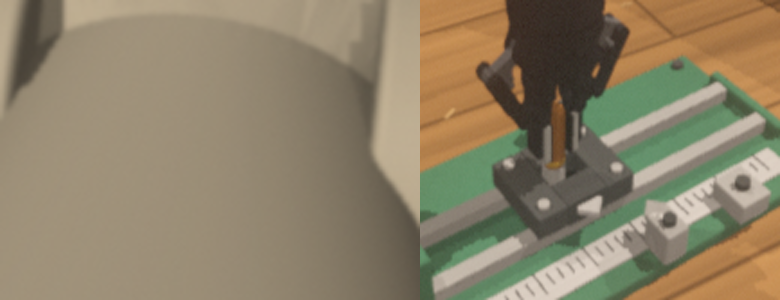

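The scene view shows the pointer near crop (595,207), about 4 cm behind the mark tip at (652,205). I'll check that by projecting the expected points.

```bash
cat > proj.py <<'E'
from h import *
f=np.array([-.0845,.9964,0]);s=np.array([.9964,.0845,0])
def proj(p,x):
    K=np.array(p['camera_matrix']);T=np.array(p['pose']);c=T[:3,:3].T@(x-T[:3,3]);c=c*[1,-1,-1];u=K@c;return u[:2]/u[2]
def draw(fn,out,idx,marks):
    q=imaging.camera_params('scene');im=cv2.imread(fn)[150:270,240:400]
    im=cv2.resize(im,(800,600),interpolation=cv2.INTER_CUBIC)
    for a,l,c in idx+marks:
        u=(proj(q,a*f+l*s+np.array([0,0,.044]))-[239.5,149.5])*5-.5
        cv2.circle(im,tuple(int(round(v)) for v in u),4,c,1);print(a,l,u)
    cv2.imwrite(out,im)
E
python3 - <<'E'
from proj import *
draw('pics/s2.png','pics/z3.png',[(-.029,.6175,(0,0,255))],[(.0085,.629,(255,0,0)),(.012,.629,(0,255,255))])
E
```

```text
-0.029 0.6175 [291.4531774  432.20619216]
0.0085 0.629 [412.1472707  407.11587246]
0.012 0.629 [421.08577162 402.82167617]
```

View pics/z3.png

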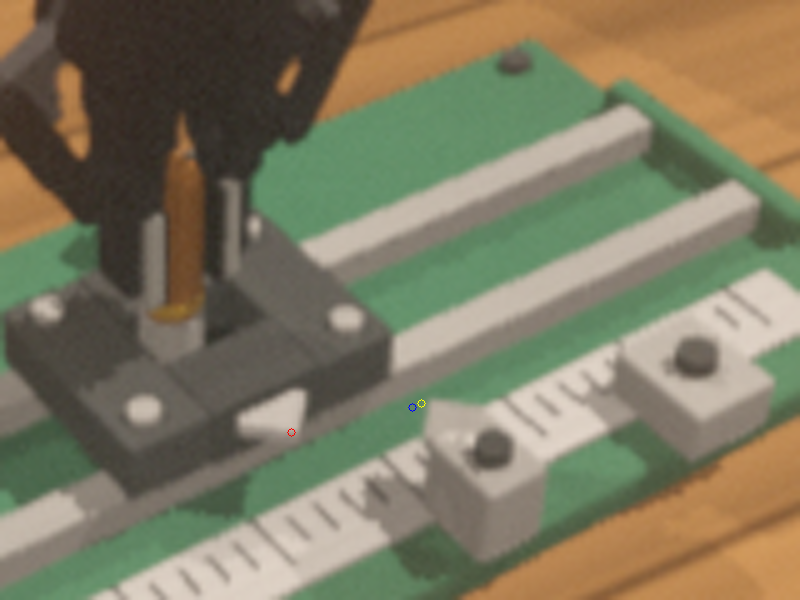

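```bash
python3 - <<'E'
from proj import *
q=imaging.camera_params('scene')
for u,v in[(303,432),(428,402)]:
    x=onplane(q,(u+.5)/5+239.5,(v+.5)/5+149.5,.044);print(x@f,x@s)
E
```

```text
-0.026020167994723443 0.6193366062773437
0.014011812661071273 0.6298585892924728
```

The pointer is 40 mm short of the mark, so I'll go forward 20 mm for the play plus 40 mm.

{"method": "step_arm", "body": {
  "moves": [
    [[0, 5, 0], [0, 0, 0], 10],
    [[0, 12, 0], [0, 0, 0], 10],
    [[0, 20, 0], [0, 0, 0], 10],
    [[0, 28, 0], [0, 0, 0], 10],
    [[0, 36, 0], [0, 0, 0], 10],
    [[0, 44, 0], [0, 0, 0], 10],
    [[0, 51, 0], [0, 0, 0], 10],
    [[0, 56, 0], [0, 0, 0], 10]
  ]
}}

```text
clock: 8.55
tcp_pos: [0.5631, 0.0645, 0.0746]
orientation: [-0.0, -0.043, 0.999, -0.002]
wrist_force: [-1.6, -5.3, 5.1]
finger_gap: 0.0193
grip_force: 30.3
```

{"method": "step_arm", "body": {
  "moves": [
    [[0, 3, 0], [0, 0, 0], 10],
    [[0, 4, 0], [0, 0, 0], 10],
    [[0, 4, 0], [0, 0, 0], 10],
    [[0, 4, 0], [0, 0, 0], 10]
  ]
}}

```text
clock: 8.88
tcp_pos: [0.5627, 0.0687, 0.0746]
orientation: [-0.0, -0.043, 0.999, -0.001]
wrist_force: [-1.6, -2.8, 5.5]
finger_gap: 0.0193
grip_force: 30.3
```

```bash
python3 g.py .5525 .1625 .073; python3 - <<'E'
from proj import *
snap('scene','s3.png')
draw('pics/s3.png','pics/z4.png',[],[])
E
```

```text
8.8833 [0.56273967 0.06868329 0.07463804] along 0.020884528764513514 shift [ 2.1 94.4  1.5] f [-0.0021  1.     -0.0018] yaw needed -3.1395173811843926 F [-1.6 -2.8  5.5] 0.019348101319152454
```

View pics/z4.png

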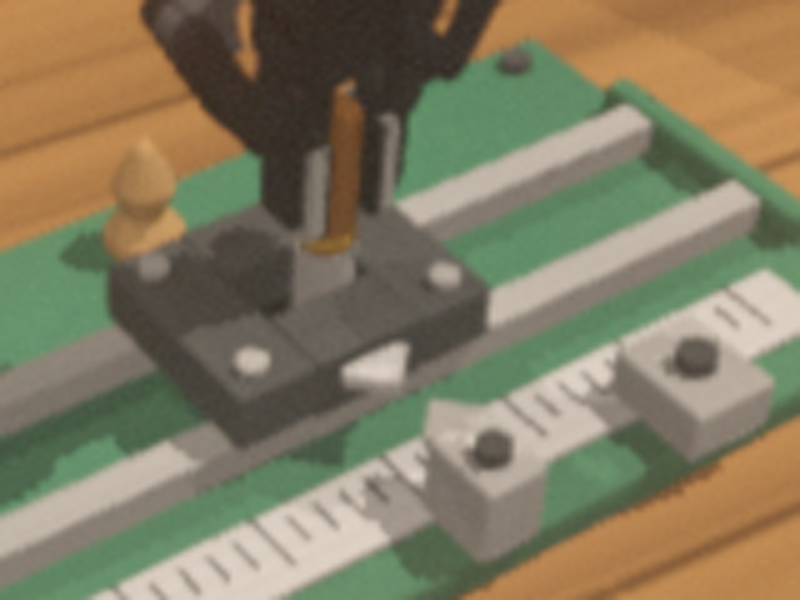

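The pointer tip is at about (405,386), 40 mm forward of where it was and level with the mark tip at (428,402), allowing for the 11 mm side offset. The post is at the forward end of its slot. Now I'll release and lift.

{"method": "step_arm", "body": {
  "moves": [
    [[0, 0, 0], [0, 0, 0], 30],
    [[0, 0, 0], [0, 0, 0], 60],
    [[0, 0, 0], [0, 0, 0], 60],
    [[0, 0, 0], [0, 0, 0], 60],
    [[0, 0, -20], [0, 0, 0], 60],
    [[0, 0, -50], [0, 0, 0], 60],
    [[0, 0, -85], [0, 0, 0], 60],
    [[0, 0, -120], [0, 0, 0], 60]
  ]
}}

```text
clock: 9.6
tcp_pos: [0.5619, 0.0694, 0.1944]
orientation: [-0.002, -0.044, 0.999, -0.0]
wrist_force: [0.7, 0.4, 0.7]
finger_gap: 0.0602
grip_force: 0.0
```

{"method": "step_arm", "body": {
  "moves": [
    [[0, -40, 0], [0, 0, 0], 60],
    [[0, -80, 0], [0, 0, 0], 60],
    [[0, -120, 0], [0, 0, 0], 60],
    [[0, -160, 0], [0, 0, 0], 60],
    [[0, -200, 0], [0, 0, 0], 60],
    [[0, -240, 0], [0, 0, 0], 60],
    [[0, -240, 0], [0, 0, 0], 60],
    [[0, -240, 0], [0, 0, 0], 60]
  ]
}}

```text
clock: 10.27
tcp_pos: [0.5834, -0.1722, 0.1933]
orientation: [-0.001, -0.041, 0.999, 0.0]
wrist_force: [-0.0, 0.8, 0.8]
finger_gap: 0.06
grip_force: 0.0
```

```bash
python3 - <<'E'
from proj import *
snap('scene','s4.png');snap('top','t4.png')
a=cv2.imread('pics/t4.png')[180:270,200:305];b=cv2.imread('pics/s4.png')[150:270,240:400]
cv2.imwrite('pics/z5.png',np.hstack([cv2.resize(a,(350,300),interpolation=2),cv2.resize(b,(400,300),interpolation=2)]))
E
```

```text
(no output)
```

View pics/z5.png

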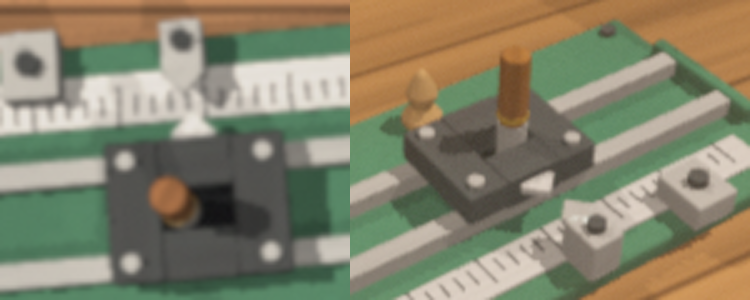

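From above, the pointer tip (191,108) is level with the mark tip (186,92) to within about 2 mm. The post stands at the forward (left) end of its slot, and the arm is clear.

```bash
python3 -c "
from workcell import env
print(env.hand_in())"
```

```text
the job is handed in; nothing more can be done
None
```

I drew the carriage back about 40 mm short of the mark, then brought it forward until the pointer was level with it (within about 2 mm by camera); I let go with the post at the forward end of its slot and handed in at about 10 s, with no verdict shown.

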